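Clamp a slip stone in its sprung-jaw holder

TASK

Clamp the loose oil stone in the sprung-jaw stone holder, by pushing and pressing only. Push the jaw's upright thumb lug right back until it meets its stop pin and let go, so that the jaw springs back and hangs on its latch, half open; then push the stone along its channel, between the jaws, until its end meets the end stop; then press the latch's tail down so that the jaw springs shut on the stone, and let the latch go. Do not lift the stone, and leave the tin, the riffler and the spanner beside the holder where they are.

Things in the scene. Friction and masses are not known exactly. Their poses are not given: they have to be found in the camera images.
- holder: Grey T-shaped cast base, 12 mm thick, fixed to the bench, its stem pointing away from the robot. Origin: on its underside, in the plane of the fixed jaw's gripping face, at mid-length of the jaws. x: from the fixed to the sprung jaw, the way the jaw opens; y: along the channel, the way the stone must go; z up. Front bar x -24 to 46, y -122 to 50 mm; stem y -34 to 34 mm, back to x = 160 mm.
- channel (a point): Entry of the stone's channel, mid-width on its bed: holder x = 14.5, y = -120, z = 12 mm. The bed is 29 mm wide (holder x 0 to 29) between side rails only 4 mm high (tops z = 16, screw heads 17 mm) from y = -120 to -24 mm. Then come the jaws, y = -22 to 22 mm, tops z = 23, screw heads 26 mm: the fixed one, x -14 to 0, and the sprung one.
- lug_face (a point): Middle of the front (-x) face of the thumb lug on the sprung jaw, 44 mm above the bench; moves with the jaw. The lug is an upright dark steel plate 32 mm wide (y), 9 mm thick, with a round top edge at z = 58.5 mm; it rises out of the jaw, whose top is at z = 23 mm, 5 mm behind the jaw's gripping face. Push it towards holder +x.
- jaw (a joint): Sprung jaw slide, m along holder +x. 0: at rest, gap between the jaws 15 mm, too narrow for the stone. 0.027: right back on its stop pin. 0.016: hanging on its latch, gap 31 mm. The latch drops in by itself past 0.016; let go short of that, the jaw returns to 0. Spring: 4 N at 0, 6 N right back; it returns at about 0.2 m/s. About 0.010 with the stone clamped.
- stone_mid (a point): Centre of the loose brown oil stone, a bar 25 mm wide (x), 75 mm long (y), 13 mm high, 0.14 kg, lying flat on the bed in the channel outside the jaws, its length along holder y; its centre is 18.5 mm above the bench. Home, its end touches the end stop: centre at holder y = -5.5 mm, with 21 mm of it still standing out of the jaws on the -y side.
- end_stop (a point): Middle of the face of the steel end stop at the far (+y) end of the channel: holder x = 10.5, y = 32, z = 17 mm. A block 23 mm wide and 10 mm high above the bed (top z = 22, screw heads 25 mm).
- tail_lip (a point): Top of the rolled lip, 26 mm wide (y) and 6 mm thick, at the raised rear end of the latch's tail, a grooved dark up-swept tongue at the rear of the stem: holder x = 151.5, y = 0, z = 35.5 mm; moves with the latch. Pressed straight down 4 to 6 mm it lifts the latch's nose off the slide; it stops after about 10 mm. It takes up to 8 N. On the stem only the lug stands higher.
- latch (a joint): Latch lever, rad. 0: nose down in front of the slide's tooth. 0.30: tail pressed right down. It lets the jaw go at 0.10 to 0.15. Let go, it springs back: to 0, or, with the jaw closed on the stone, to about 0.13, where its nose rests on top of the tooth.
- paste_tin: Bystander: round white tin of lapping paste, 58 mm wide and 36 mm high, on the bench to the +y side of the holder; origin under its centre.
- riffler: Bystander: small riffler file with grey handle, 103 mm long and 16 mm high, on the bench to the -y side of the holder's stem; origin under its middle.
- small_spanner: Bystander: small steel spanner, 138 mm long and 6 mm thick, on the bench to the +y side of the holder's stem; origin under its middle.

How it is judged:
By the outcome, as a careful person would: the job done as asked, in the order asked, and still so for the second after the job is handed in, with the robot touching nothing.
It also fails if it takes over 58 s, if anything falls off the work surface, if the arm or the gripper's body presses on something with over 40 N, if the wrist force passes 120 N, or if a joint passes its speed limit or range.

ROBOT

A 6-joint arm with a two-finger parallel gripper is mounted at the origin on a cart in front of the work surface, level with it; the furniture and walls round the work are solid. World frame = base frame: x ahead of the robot, y to its left, z up, the work surface at z = 0. Lengths are in m, angles in rad, forces in N, time in s.
With the tool pointing down it reaches from about 0.3 to 0.775 m from the base axis. Payload 14.6 kg.
Tool frame: the origin (TCP) lies midway between the tips of the shut fingers; the grasp point (between the pads) lies behind it (manip.hold_point_z is the z of the grasp point in the tool frame, in m); z points along the fingers, y is the line along which they close (so a half turn about z gives the same grasp; the last joint's range is limited). The gripper opens to 85 mm and grips with 20 to 120 N. Pads are 22 mm wide; open, the fingers measure 114 mm over their backs; the gripper's body (76 mm by 85 mm) begins 54 mm behind the grasp point. The pads swing forward as they close: fully open they stand 13 mm farther back than shut.
Start: joints at [1.134, 0.3, 1.521, -0, 1.321, -0.067], TCP at [0.199, 0.513, 0.231] pointing down, gripper open.
Joint ranges: [-3.03, 3.03], [-0.79, 2.21], [0.23, 2.52], [-1.04, 4.18], [0, 3.07], [-2.55, 2.55]. Speed limits (rad/s): [2.22, 2.22, 2.57, 3.14, 3.14, 3.14].

INTERFACE

Orientations are given as [roll, pitch, yaw] about the fixed x, y, z axes, in that order (R = Rz(yaw) Ry(pitch) Rx(roll)).
In Python, from plant import manip gives the robot as it stands.
- The arm moves only by the tool move_arm, never from a script. Its argument "increments" is one flat list of numbers, 7 for each row, row after row: the shift along the tool's x, y, z in mm, then the turn, a rotation vector about the tool's x, y, z in degrees, then the finger opening in mm, from 0 to 85.4. In form: [x, y, z, wx, wy, wz, jaw, x, y, z, wx, wy, wz, jaw, ...]. A call has exactly 5 rows; each row is the pose to reach, as a shift and turn from the pose commanded when the call began, along the tool's axes at that moment; what a row does not reach only later rows make up. A row lasts 1/8 s, in which the tool goes at most 62.5 mm and 10.7 degrees, less where a joint would pass 70% of its speed; a pose out of reach is approached as far as the arm can. A call with a gripper value outside its range is refused whole. The fingers move at their own pace and stop on an object; "newtons" is the grip in N (left out, the last holds). Time passes only in rows, so rows that repeat a pose let the fingers close, or fill a call up. It gives the time, the measured TCP pose, the force, the opening and the grip force at its end, in the units of the state.
- manip.read_state(): the state, without advancing time (a new reading comes with each control period).
- manip.snapshot(name): name is "scene" or "top"; returns a dict with "img" (384x512x3 uint8, red, green, blue), "K" (3x3 intrinsics, pixels), "k1" (the pictures are not rectified: a ray, as slopes to the right and down, at radius r is drawn at 1 + k1 r^2 times it, then the intrinsics apply), "origin" and "attitude" of the camera in the world. Camera axes: x right, y up, looking along -z (the intrinsics and any distortion apply to the point x, -y, -z); pixel columns grow to the right and rows downward; lengths in m; the calibration is good to about 2 mm. A picture is of the moment at which its call begins. There is no depth.
- manip.sign_off(): hands the job in; it is judged then, once.
Trained networks look in a picture, given as the dict that the camera call returned (one of the last four; its "shot" number tells which), for a name from the list of things; names that differ only in an ending like _2 or _b are one class to them, and where a whole thing is asked for, a point or a joint stands for the part that bears it (a point fixed in the world has none). Each returns a list of dicts, best first, with "score" (0 to 1); they miss things now and then, are a little off and sometimes report something else, mostly with a low value. They report only what shows in the picture. A call takes as long as a camera call.
- manip.spot_in(picture, thing): "position" ([x, y, z] in m, in world coordinates, good to about 4 mm: the middle of the surface that is visible of it).
- manip.outline_of(picture, thing): "pixels" (384x512 bool, what is visible of it).
- manip.place_of(picture, thing): "position" ([x, y, z] in m, in world coordinates, good to about 4 mm: a listed point, or the origin of a listed thing).
The state is a dict: "clock": time; "joint_pos": joint angles; "joint_vel": joint speeds; "effort": joint torques, N m; "ee_pos": TCP position; "eef_rot": TCP orientation; "wrist_force": force on the tool from outside, world axes, zero at the start; "torque": the same for the moment, N m; "finger_gap": opening from 0.0 (shut) to 1.0 (fully open); "finger_force": force on a finger pad.
Only numpy, scipy, OpenCV 4.12 (cv2) and the standard library are available. Lean on these libraries where they do the work, as an engineer would, in place of code of your own. Each camera call takes 0.05 s, during which the arm holds its last target. There are 200 camera calls.

## Working session

There is one attempt and no reset: what is moved stays moved. The work goes in short steps, Python scripts to look and compute and a tool call to move; the robot and the scene stay as the last step left them, time stands still between calls to the robot, and variables do not carry over. Pictures are saved under pics/ and viewed, at most 10 in all, crops included, and the job is handed in when it is done.

Besides the shell and the picture viewer there is one more tool, called after ">>>" by a JSON object that holds its "method" and its "body". move_arm: Moves the arm, as the interface text tells. Its arguments: {"type":"object","properties":{"increments":{"type":"array"},"newtons":{"type":"number"}},"required":["increments"]}

```bash
mkdir -p pics; ls; python3 - <<'E'
from plant import manip
import cv2,numpy as np
s=manip.read_state();print(s)
print(manip.hold_point_z)
for n in("scene","top"):
    p=manip.snapshot(n);cv2.imwrite(f"pics/{n}0.png",p["img"][:,:,::-1])
    print(n,p["origin"],p["attitude"],p["K"],p["k1"])
    for t in["holder","channel","lug_face","stone_mid","end_stop","tail_lip","paste_tin","riffler","small_spanner"]:
        r=manip.place_of(p,t); print(t,[(np.round(q["position"],4).tolist(),round(q["score"],2), {k:np.round(v,3) for k,v in q.items() if k not in("position","score")}) for q in r[:2]])
E
```

```text
pics
{'clock': 0.0, 'joint_pos': array([ 1.13439165e+00,  3.00484769e-01,  1.52163389e+00,  2.67994158e-05,
        1.32070350e+00, -6.66156508e-02]), 'joint_vel': array([-0.00192073, -0.00121817, -0.00189352,  0.00146877, -0.00019414,
       -0.00066373]), 'effort': array([ 2.72310419e-03, -5.43508422e+01, -3.61793733e+01,  4.93285916e-05,
        4.04902064e-03,  7.84718509e-06]), 'ee_pos': array([0.19867734, 0.51258902, 0.23069148]), 'eef_rot': array([-3.14036761e+00, -1.07743310e-04,  2.77179691e+00]), 'wrist_force': array([-0.57965229, -0.51099166,  0.55400187]), 'torque': array([ 0.00772268, -0.00168664,  0.01487546]), 'finger_force': 0.0, 'finger_gap': 0.9991534196126235}
-0.0187
scene [1.11830076 0.05417119 0.54156142] [0.95362124 0.01804131 1.08980428] [[480.95586865   0.         256.55804973]
 [  0.         480.95586865 196.22414915]
 [  0.           0.           1.        ]] -0.2095167868310485
holder [([0.4215, 0.3771, -0.0008], 0.87, {})]
channel [([0.4181, 0.2571, 0.0127], 0.88, {})]
lug_face [([0.4419, 0.3711, 0.046], 0.68, {}), ([0.5726, 0.3573, 0.0345], 0.58, {})]
st
[... 442 characters left out ...]
3] [[384.93583427   0.         256.10172758]
 [  0.         384.93583427 196.43808433]
 [  0.           0.           1.        ]] -0.0026539001317250547
holder [([0.4243, 0.3776, 0.0017], 0.68, {})]
channel [([0.4238, 0.2562, 0.0113], 0.84, {}), ([0.5694, 0.3569, 0.0346], 0.61, {})]
lug_face [([0.4429, 0.3743, 0.0466], 0.59, {})]
stone_mid [([0.4264, 0.2992, 0.023], 0.87, {})]
end_stop [([0.4356, 0.4043, 0.0157], 0.89, {}), ([0.5729, 0.3575, 0.0337], 0.18, {})]
tail_lip [([0.5702, 0.3585, 0.0357], 0.75, {})]
paste_tin [([0.424, 0.4756, 0.0002], 0.76, {}), ([0.4253, 0.3003, 0.0194], 0.24, {})]
riffler [([0.5397, 0.2535, -0.0005], 0.53, {})]
small_spanner [([0.5765, 0.4322, 0.0025], 0.68, {})]
```

```bash
cat > h.py <<'E'
import numpy as np,cv2
from scipy.spatial.transform import Rotation as R
from scipy.optimize import least_squares
def proj(p,P):
    P=np.atleast_2d(P)
    A=np.array(p["attitude"]); M=R.from_euler("xyz",A).as_matrix()
    c=(P-p["origin"])@M; s=np.c_[c[:,0]/-c[:,2],-c[:,1]/-c[:,2]]
    r2=(s**2).sum(1,keepdims=True); s=s*(1+p["k1"]*r2)
    return s@np.array(p["K"])[:2,:2].T+np.array(p["K"])[:2,2]
def H2W(q,h):  # q=(x,y,yaw), h in mm
    h=np.atleast_2d(h)/1000.; c,s=np.cos(q[2]),np.sin(q[2])
    return np.c_[q[0]+c*h[:,0]-s*h[:,1],q[1]+s*h[:,0]+c*h[:,1],h[:,2]]
E
cat > m.py <<'E'
from plant import manip
from h import *
h={"holder":(0,0,0),"channel":(14.5,-120,12),"lug_face":(20,0,44),"end_stop":(10.5,32,17),"tail_lip":(151.5,0,35.5)}
ob=[];ps={}
for k in range(3):
  for n in("scene","top"):
    p=manip.snapshot(n);ps[n]=p
    for t in h:
        r=manip.place_of(p,t)
        if r:ob.append((t,r[0]["position"]))
    r=manip.place_of(p,"stone_mid"); print(n,np.round(r[0]["position"],4) if r else None)
f=lambda q:np.concatenate([(H2W(q,h[t])[0]-w)[:2] for t,w in ob])
q=least_squares(f,[.42,.377,-.1],loss="soft_l1",f_scale=.004).x
print("q",q); 
for t in h: print(t,np.round(np.mean([w-H2W(q,h[t])[0] for u,w in ob if u==t],0)*1000,1))
np.save("q.npy",q)
T=[(-24,-122,12),(46,-122,12),(46,-34,12),(160,-34,12),(160,34,12),(46,34,12),(46,50,12),(-24,50,12)]
for n,p in ps.items():
    im=np.ascontiguousarray(p["img"][:,:,::-1]); S=3
    c=proj(p,H2W(q,(60,-30,12)))[0]
    im=cv2.resize(im,None,fx=S,fy=S,interpolation=cv2.INTER_CUBIC)
    cv2.polylines(im,[np.int32((proj(p,H2W(q,T))+.5)*S)],True,(0,255,0),1)
    for a in h.values():
        cv2.circle(im,tuple(int(v) for v in (proj(p,H2W(q,a))[0]+.5)*S),4,(0,0,255),1)
    x,y=np.int32(c*S); x0,y0=max(x-400,0),max(y-300,0); im=im[y0:y0+600,x0:x0+800]
    print(n,"crop",x0,y0); cv2.imwrite(f"pics/{n}1.png",im)
E
python3 m.py
```

```text
scene [0.4269 0.3015 0.0188]
top [0.428  0.2996 0.0234]
scene [0.4297 0.3021 0.0187]
top [0.4265 0.3006 0.0234]
scene [0.4288 0.3043 0.019 ]
top [0.4275 0.3033 0.0222]
q [ 0.42126601  0.37575835 -0.1133193 ]
holder [ 0.9  1.6 -0.1]
channel [-1.3 -0.7 -1.1]
lug_face [ 1.1 -0.7 -0.1]
end_stop [-1.6 -1.2 -1.3]
tail_lip [0.5 0.8 0.5]
scene crop 313 333
top crop 412 312
```

View pics/top1.png

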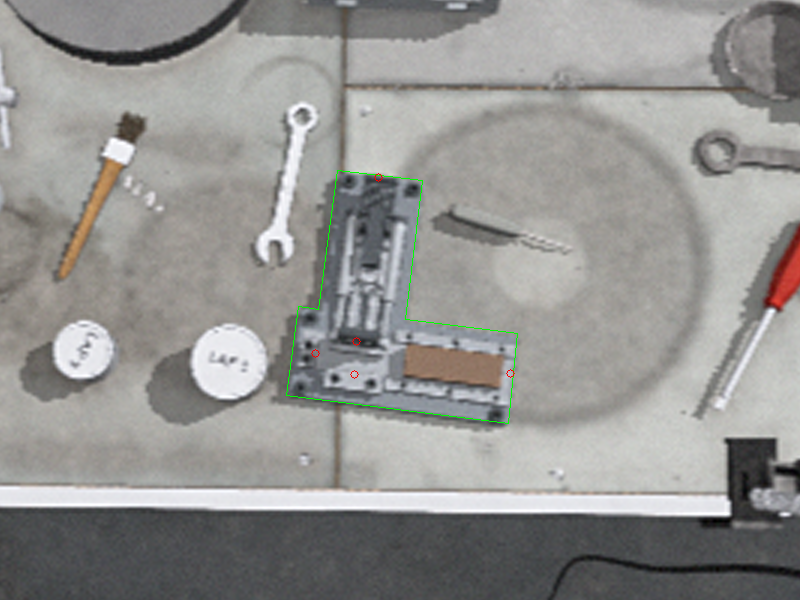

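View pics/scene1.png

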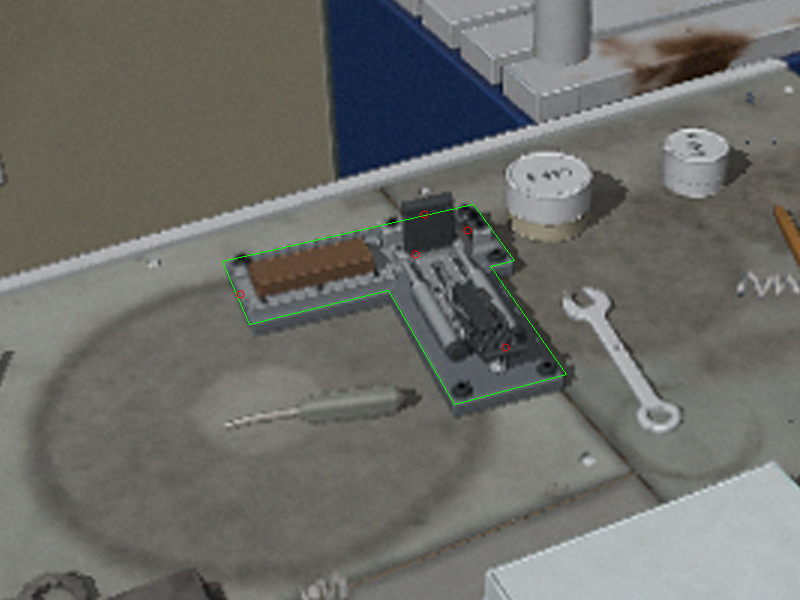

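The overlay fits in both views: the lug sits near (357,341) in the top crop, the brown stone spans (404–502, 345–387) and the tail lip is at (378,178). No bystander is in the way, so I can work out the first move.

```bash
cat >> h.py <<'E'
def W2H(q,w):
    c,s=np.cos(q[2]),np.sin(q[2]); d=np.array(w)-[q[0],q[1],0]
    return 1000*np.array([c*d[0]+s*d[1],-s*d[0]+c*d[1],d[2]])
def state():
    from plant import manip
    s=manip.read_state(); q=np.load("q.npy")
    print("t",round(s["clock"],2),"tcp_holder",np.round(W2H(q,s["ee_pos"]),1),"rot_deg",np.round(np.degrees(s["eef_rot"]),1),"F",np.round(s["wrist_force"],1),s["finger_gap"])
    return s,q
E
python3 - <<'E'
from h import *
s,q=state()
t=H2W(q,(-8,0,110))[0]
M=R.from_euler("xyz",s["eef_rot"])
print(1000*M.inv().apply(t-s["ee_pos"]), np.degrees((M.inv()*R.from_euler("xyz",[np.pi,0,np.pi+q[2]])).as_rotvec()))
E
```

```text
t 3.1 tcp_holder [-236.6  111.   231.3] rot_deg [-180.    -0.   158.8] F [-0.5 -0.2 -0.5] 0.9996268770121692
[-249.24115316  -49.39667262  121.27404956] [-1.72910459e-03 -5.25741599e-04 -1.46940700e+01]
```

>>> {"method": "move_arm", "body": {"increments": [-50,-10,24,0,0,-5,0,-110,-22,54,0,0,-10,0,-170,-34,83,0,0,-14.7,0,-220,-44,107,0,0,-14.7,0,-249.2,-49.4,121.3,0,0,-14.7,0], "newtons": 30}}

```text
clock: 3.72
ee_pos: [0.4149, 0.3749, 0.1087]
eef_rot: [-3.141, -0.001, 3.027]
wrist_force: [0.3, 0.3, 1.1]
finger_gap: 0.003
finger_force: 0.0
```

```bash
python3 -c "from h import *;state()"
```

```text
t 3.73 tcp_holder [ -6.2  -1.6 108.7] rot_deg [-180.    -0.   173.4] F [0.3 0.3 1.1] 0.0029826513819017964
```

>>> {"method": "move_arm", "body": {"increments": [0,0,30,0,0,0,0,0,0,60,0,0,0,0,0,0,70,0,0,0,0,-6,0,70,0,0,0,0,-12,0,70,0,0,0,0]}}

```text
clock: 4.35
ee_pos: [0.4262, 0.3758, 0.0413]
eef_rot: [3.14, 0.001, 3.029]
wrist_force: [0.3, 0.1, 0.5]
finger_gap: -0.001
finger_force: 0.0
```

```bash
python3 -c "from h import *;state()"
```

```text
t 4.35 tcp_holder [ 4.9  0.6 41.3] rot_deg [1.799e+02 1.000e-01 1.735e+02] F [0.3 0.1 0.5] -0.001224676885466347
```

>>> {"method": "move_arm", "body": {"increments": [-6,0,0,0,0,0,0,-12,0,0,0,0,0,0,-18,0,0,0,0,0,0,-23,0,0,0,0,0,0,-27,0,0,0,0,0,0]}}

```text
clock: 4.97
ee_pos: [0.452, 0.3724, 0.0405]
eef_rot: [3.142, -0.001, 3.028]
wrist_force: [-6.0, 0.5, 4.7]
finger_gap: 0.002
finger_force: 3.4
```

```bash
python3 -c "from h import *;state()"
```

```text
t 4.97 tcp_holder [30.9  0.2 40.5] rot_deg [180.   -0.  173.5] F [-6.   0.5  4.7] 0.0018580719096124895
```

>>> {"method": "move_arm", "body": {"increments": [-2,0,0,0,0,0,0,-3,0,0,0,0,0,0,-4,0,0,0,0,0,0,-5,0,0,0,0,0,0,-5,0,0,0,0,0,0]}}

```text
clock: 5.6
ee_pos: [0.4569, 0.3718, 0.0405]
eef_rot: [3.142, -0.001, 3.028]
wrist_force: [-5.9, -0.4, 4.1]
finger_gap: 0.002
finger_force: 3.0
```

```bash
python3 -c "from h import *;state()"
```

```text
t 5.6 tcp_holder [35.8  0.1 40.5] rot_deg [180.   -0.  173.5] F [-5.9 -0.4  4.1] 0.0017158519304469157
```

Not at the pin yet, so I'll keep going in small steps.

>>> {"method": "move_arm", "body": {"increments": [-1,0,0,0,0,0,0,-1.5,0,0,0,0,0,0,-2,0,0,0,0,0,0,-2.5,0,0,0,0,0,0,-2.5,0,0,0,0,0,0]}}

```text
clock: 6.22
ee_pos: [0.4574, 0.3718, 0.0404]
eef_rot: [-3.14, -0.005, 3.029]
wrist_force: [-21.5, -0.7, 13.5]
finger_gap: -0.002
finger_force: 10.8
```

```bash
python3 -c "from h import *;state()"
```

```text
t 6.22 tcp_holder [36.4  0.1 40.4] rot_deg [-179.9   -0.3  173.5] F [-21.5  -0.7  13.5] -0.0021222878951033704
```

The jaw is on its stop pin: the force jumped to 21 N at x≈36.4, as predicted. Backing off.

>>> {"method": "move_arm", "body": {"increments": [6,0,0,0,0,0,0,14,0,0,0,0,0,0,28,0,0,0,0,0,0,36,0,-25,0,0,0,0,36,0,-60,0,0,0,0]}}

```text
clock: 6.85
ee_pos: [0.4225, 0.3753, 0.1]
eef_rot: [-3.14, -0.001, 3.029]
wrist_force: [0.4, 1.0, -0.1]
finger_gap: -0.002
finger_force: 0.0
```

```bash
python3 - <<'E'
from h import *
from plant import manip
s,q=state()
for n in("scene","top"):
    p=manip.snapshot(n)
    for t in("lug_face","stone_mid"):
        r=manip.place_of(p,t); print(n,t,[(np.round(W2H(q,a["position"]),1),round(a["score"],2)) for a in r[:2]])
    if n=="scene":
        a,b=np.int32(proj(p,H2W(q,(30,-40,20)))[0]); cv2.imwrite("pics/s2.png",cv2.resize(p["img"][b-70:b+70,a-90:a+90,::-1],None,fx=4,fy=4,interpolation=2))
E
```

```text
t 6.85 tcp_holder [  1.3  -0.3 100. ] rot_deg [-1.799e+02 -1.000e-01  1.735e+02] F [ 0.4  1.  -0.1] -0.002471474424939219
scene lug_face []
scene stone_mid [(array([ 14.9, -73.7,  19.5]), 0.8)]
top lug_face []
top stone_mid []
```

View pics/s2.png

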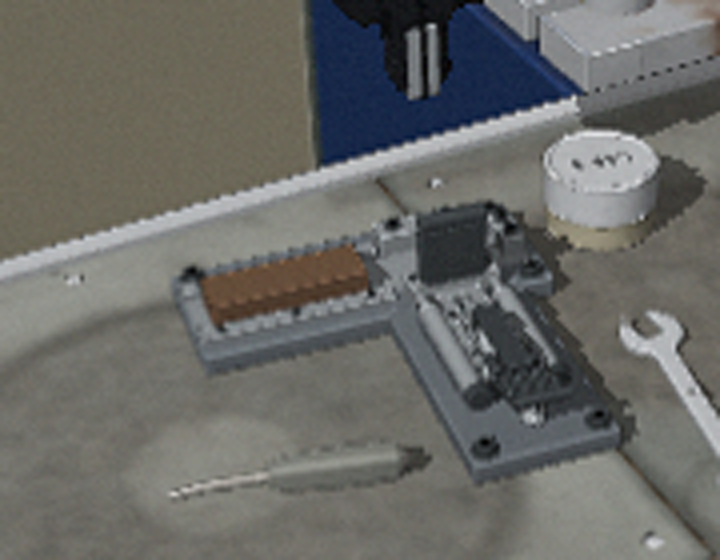

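The lug stands further back at (452,245), so the jaw hangs latched. The stone is untouched at (285,285). Next, behind the stone.

>>> {"method": "move_arm", "body": {"increments": [-3,-45,0,0,0,0,0,-8,-95,0,0,0,0,0,-13,-133,0,0,0,0,0,-13,-133,30,0,0,0,0,-13,-133,50,0,0,0,0]}}

```text
clock: 7.78
ee_pos: [0.421, 0.2411, 0.0482]
eef_rot: [-3.141, -0.002, 3.027]
wrist_force: [-0.5, -0.0, 0.3]
finger_gap: -0.001
finger_force: 0.0
```

```bash
python3 - <<'E'
from h import *
from plant import manip
s,q=state()
for n in("scene","top"):
    p=manip.snapshot(n)
    for t in("lug_face","stone_mid"):
        r=manip.place_of(p,t); print(n,t,[(np.round(W2H(q,a["position"]),1),round(a["score"],2)) for a in r[:2]])
state()
E
```

```text
t 7.78 tcp_holder [  14.9 -133.9   48.2] rot_deg [-1.799e+02 -1.000e-01  1.735e+02] F [-0.5 -0.   0.3] -0.0008831281348531427
scene lug_face [(array([37.1, -1.6, 43.1]), 0.62), (array([151.4,   0.3,  38.1]), 0.4)]
scene stone_mid [(array([ 17.4, -73.5,  16.9]), 0.58)]
top lug_face [(array([36.2,  2.4, 41.4]), 0.75), (array([  15.1, -121.2,    9.7]), 0.52)]
top stone_mid [(array([-7.7, 98.6, -0.8]), 0.18)]
t 8.07 tcp_holder [  15.7 -132.7   50.6] rot_deg [180.    0.  173.5] F [-0.   0.6  0.3] -0.0042095652886639055
```

>>> {"method": "move_arm", "body": {"increments": [0,0,16,0,0,0,0,0,0,31,0,0,0,0,0,0,31,0,0,0,0,0,6,31,0,0,0,0,0,12,31,0,0,0,0]}}

```text
clock: 8.7
ee_pos: [0.4233, 0.2544, 0.0194]
eef_rot: [3.141, 0.001, 3.028]
wrist_force: [-0.2, -0.2, -0.3]
finger_gap: 0.002
finger_force: 0.0
```

```bash
python3 -c "from h import *;state()"
```

```text
t 8.7 tcp_holder [  15.7 -120.3   19.4] rot_deg [180.    0.  173.5] F [-0.2 -0.2 -0.3] 0.001869180015903029
```

>>> {"method": "move_arm", "body": {"increments": [0.7,8,0,0,0,0,0,0.7,16,0,0,0,0,0,0.7,24,0,0,0,0,0,0.7,32,0,0,0,0,0,0.7,38,0,0,0,0,0]}}

```text
clock: 9.32
ee_pos: [0.4266, 0.2922, 0.019]
eef_rot: [-3.142, 0.0, 3.029]
wrist_force: [-0.1, -3.2, 3.5]
finger_gap: -0.0
finger_force: 1.7
```

```bash
cat > look.py <<'E'
import sys
from h import *
from plant import manip
s,q=state()
for n in("scene","top"):
    p=manip.snapshot(n)
    for t in("stone_mid","lug_face","tail_lip"):
        r=manip.place_of(p,t); print(n,t,[(np.round(W2H(q,a["position"]),1),round(a["score"],2)) for a in r[:1]])
    if n=="scene":
        a,b=np.int32(proj(p,H2W(q,(30,-40,20)))[0]); cv2.imwrite(f"pics/{sys.argv[1]}.png",cv2.resize(p["img"][b-70:b+70,a-90:a+90,::-1],None,fx=4,fy=4,interpolation=2))
E
python3 look.py s3
```

```text
t 9.32 tcp_holder [ 14.8 -82.5  19. ] rot_deg [-180.     0.   173.5] F [-0.1 -3.2  3.5] -6.9223104192303425e-06
scene stone_mid [(array([ 12. , -37.7,  17.9]), 0.86)]
scene lug_face [(array([37.2, -4.1, 46.7]), 0.88)]
scene tail_lip [(array([151.3,   0.8,  32.9]), 0.62)]
top stone_mid [(array([ 16.3, -37.1,  21.8]), 0.58)]
top lug_face [(array([39.9,  3.6, 42.7]), 0.47)]
top tail_lip [(array([151.5,  -0.4,  35.8]), 0.54)]
```

View pics/s3.png

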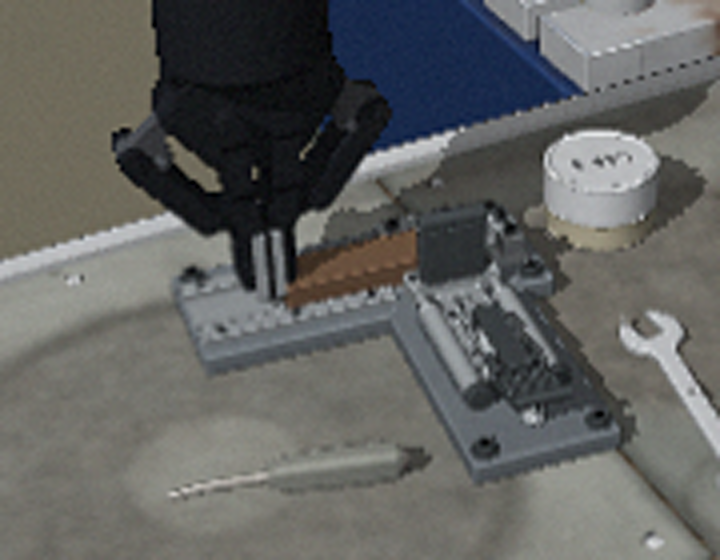

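Stone's near end is at about (290,290) and its far end is entering between the jaws. The lug is still back and nothing is near the knuckles. Continuing the push.

>>> {"method": "move_arm", "body": {"increments": [0,6,0,0,0,0,0,0,12,0,0,0,0,0,0,18,0,0,0,0,0,0,23,0,0,0,0,0,0,27,0,0,0,0,0]}}

```text
clock: 10.35
ee_pos: [0.4296, 0.3188, 0.019]
eef_rot: [-3.141, -0.0, 3.029]
wrist_force: [-0.4, -2.7, 4.2]
finger_gap: 0.003
finger_force: 2.9
```

```bash
python3 -c "from h import *;state()"
```

```text
t 10.35 tcp_holder [ 14.8 -55.7  19. ] rot_deg [-180.    -0.   173.5] F [-0.4 -2.7  4.2] 0.0032894939056092036
```

>>> {"method": "move_arm", "body": {"increments": [0,2,0,0,0,0,0,0,3,0,0,0,0,0,0,4,0,0,0,0,0,0,5,0,0,0,0,0,0,5,0,0,0,0,0]}}

```text
clock: 10.98
ee_pos: [0.4302, 0.3235, 0.019]
eef_rot: [3.141, 0.0, 3.028]
wrist_force: [-0.0, -1.5, 4.4]
finger_gap: -0.001
finger_force: 2.5
```

```bash
python3 -c "from h import *;state()"
```

```text
t 10.97 tcp_holder [ 14.8 -50.9  19. ] rot_deg [180.    0.  173.5] F [-0.  -1.5  4.4] -0.001267410066725592
```

>>> {"method": "move_arm", "body": {"increments": [0,1,0,0,0,0,0,0,1.5,0,0,0,0,0,0,2,0,0,0,0,0,0,2.5,0,0,0,0,0,0,2.5,0,0,0,0,0]}}

```text
clock: 11.6
ee_pos: [0.4304, 0.3254, 0.019]
eef_rot: [-3.141, -0.0, 3.028]
wrist_force: [0.1, -8.7, 6.9]
finger_gap: -0.001
finger_force: 5.4
```

```bash
python3 look.py s4
```

```text
t 11.6 tcp_holder [ 14.8 -49.   19. ] rot_deg [-179.9   -0.   173.5] F [ 0.1 -8.7  6.9] -0.0011402528939745804
scene stone_mid [(array([13.9, -3.3, 17. ]), 0.74)]
scene lug_face [(array([35. , -1.5, 43.5]), 0.72)]
scene tail_lip [(array([150.7,   1.4,  35.7]), 0.6)]
top stone_mid [(array([12.7, -3.9, 23.6]), 0.48)]
top lug_face []
top tail_lip [(array([151.6,  -1.4,  31.2]), 0.78)]
```

>>> {"method": "move_arm", "body": {"increments": [0,0.5,0,0,0,0,0,0,1,0,0,0,0,0,0,1,0,0,0,0,0,0,1,0,0,0,0,0,0,1,0,0,0,0,0]}}

```text
clock: 12.62
ee_pos: [0.4304, 0.3256, 0.0189]
eef_rot: [-3.139, -0.001, 3.028]
wrist_force: [-1.6, -16.1, 11.3]
finger_gap: -0.001
finger_force: 8.7
```

```bash
python3 -c "from h import *;state()"
```

```text
t 12.62 tcp_holder [ 14.7 -48.8  18.9] rot_deg [-1.799e+02 -1.000e-01  1.735e+02] F [ -1.6 -16.1  11.3] -0.000864388430203377
```

The force rose to 16 N with only 0.2 mm of motion, so the stone is on the end stop. Backing off and rising.

>>> {"method": "move_arm", "body": {"increments": [0,-3,0,0,0,0,0,0,-15,0,0,0,0,0,0,-20,-20,0,0,0,0,0,-20,-60,0,0,0,0,0,-20,-80,0,0,0,0]}}

```text
clock: 13.25
ee_pos: [0.4285, 0.3068, 0.1006]
eef_rot: [3.14, 0.001, 3.028]
wrist_force: [-0.2, 0.1, -0.2]
finger_gap: -0.001
finger_force: 0.0
```

```bash
python3 look.py s5
```

```text
t 13.25 tcp_holder [ 15.  -67.7 100.6] rot_deg [1.799e+02 1.000e-01 1.735e+02] F [-0.2  0.1 -0.2] -0.001216936082709879
scene stone_mid [(array([13.2, -2.6, 19. ]), 0.59)]
scene lug_face [(array([37. , -4.3, 45.3]), 0.96)]
scene tail_lip [(array([150.8,   1.4,  35.3]), 0.71)]
top stone_mid [(array([14.3, -3.8, 22.3]), 0.5)]
top lug_face [(array([35.6,  1.6, 41.5]), 0.42)]
top tail_lip [(array([153.6,  -1.9,  36.1]), 0.55)]
```

View pics/s5.png

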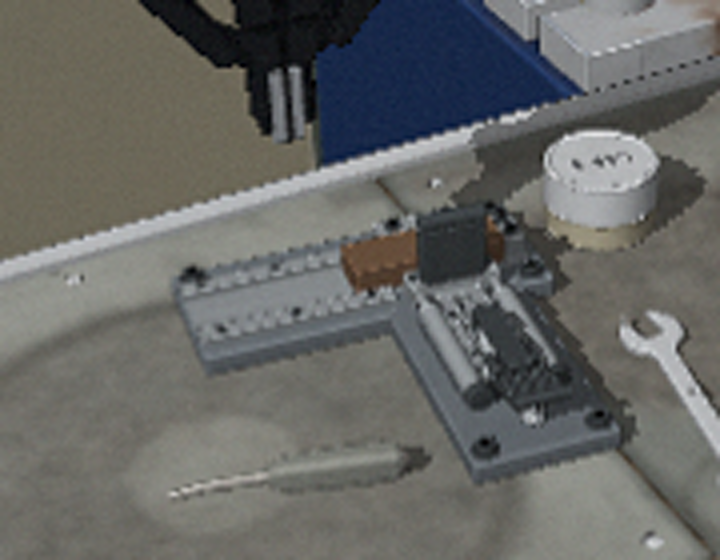

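The stone shows on both sides of the lug: near end at (345,270), far end at (500,240) by the end stop. The jaw is still latched. On to the tail.

>>> {"method": "move_arm", "body": {"increments": [-40,20,0,0,0,0,0,-95,45,0,0,0,0,0,-137,67.5,0,0,0,0,0,-137,67.5,25,0,0,0,0,-137,67.5,52,0,0,0,0]}}

```text
clock: 14.28
ee_pos: [0.5721, 0.3585, 0.0451]
eef_rot: [-3.141, -0.001, 3.028]
wrist_force: [-0.1, 0.1, 0.1]
finger_gap: -0.001
finger_force: 0.0
```

```bash
python3 -c "from h import *;state()"
```

```text
t 14.28 tcp_holder [ 1.518e+02 -1.000e-01  4.510e+01] rot_deg [-1.800e+02 -1.000e-01  1.735e+02] F [-0.1  0.1  0.1] -0.0010129490041541353
```

>>> {"method": "move_arm", "body": {"increments": [0,0,5,0,0,0,0,0,0,10,0,0,0,0,0,0,14,0,0,0,0,0,0,16,0,0,0,0,0,0,16,0,0,0,0]}}

```text
clock: 14.9
ee_pos: [0.5725, 0.3588, 0.0317]
eef_rot: [3.141, 0.001, 3.028]
wrist_force: [1.6, 0.1, 3.3]
finger_gap: -0.002
finger_force: 1.7
```

```bash
python3 look.py s6
```

```text
t 14.9 tcp_holder [152.2   0.2  31.7] rot_deg [1.800e+02 1.000e-01 1.735e+02] F [1.6 0.1 3.3] -0.0022614249627987736
scene stone_mid [(array([16.3, -4.7, 17.8]), 0.74)]
scene lug_face [(array([37.6, -3.6, 44.7]), 0.46)]
scene tail_lip [(array([152.5,   3.7,  29.3]), 0.45)]
top stone_mid [(array([16.3, -3.6, 23.3]), 0.71)]
top lug_face [(array([37.4,  2.5, 43.5]), 0.81)]
top tail_lip [(array([0.7, 5.5, 2.5]), 0.62)]
```

Contact, 4 mm down, not yet released. Pressing a little further.

>>> {"method": "move_arm", "body": {"increments": [0,0,1,0,0,0,0,0,0,2,0,0,0,0,0,0,3,0,0,0,0,0,0,3,0,0,0,0,0,0,3,0,0,0,0]}}

```text
clock: 15.92
ee_pos: [0.572, 0.3586, 0.028]
eef_rot: [-3.141, -0.0, 3.028]
wrist_force: [0.1, -1.1, 1.5]
finger_gap: 0.002
finger_force: 0.8
```

```bash
python3 look.py s7
```

```text
t 15.93 tcp_holder [151.7   0.   28. ] rot_deg [-180.    -0.   173.5] F [ 0.1 -1.1  1.5] 0.0015652402148619712
scene stone_mid [(array([14.9, -3.5, 19.9]), 0.7)]
scene lug_face [(array([28.9, -4.9, 46.2]), 0.53)]
scene tail_lip [(array([154.3,   3.4,  27.1]), 0.6)]
top stone_mid [(array([13.9, -2.5, 23. ]), 0.59)]
top lug_face [(array([30.2, -1. , 43.6]), 0.53)]
top tail_lip [(array([146.7,  73.3,   3.4]), 0.64)]
```

The lug is now at x≈30, so the jaw is shut on the stone. Releasing the latch.

>>> {"method": "move_arm", "body": {"increments": [0,0,-4,0,0,0,0,0,0,-10,0,0,0,0,0,0,-40,0,0,0,0,0,0,-90,0,0,0,0,0,0,-120,0,0,0,0]}}

```text
clock: 16.95
ee_pos: [0.5724, 0.3589, 0.1511]
eef_rot: [3.14, 0.002, 3.028]
wrist_force: [-0.2, 0.0, -0.4]
finger_gap: -0.003
finger_force: 0.0
```

```bash
python3 look.py s8
```

```text
t 16.95 tcp_holder [152.1   0.3 151.1] rot_deg [1.799e+02 1.000e-01 1.735e+02] F [-0.2  0.  -0.4] -0.0030828971426029063
scene stone_mid [(array([13.9, -3.7, 16.1]), 0.67)]
scene lug_face [(array([31.4, -3. , 43.2]), 0.91)]
scene tail_lip [(array([ 1.526e+02, -1.000e-01,  3.170e+01]), 0.63)]
top stone_mid [(array([11.4, -7.1, 24.1]), 0.85)]
top lug_face [(array([27.2,  1.1, 40.3]), 0.84)]
top tail_lip [(array([152.4,   0.3,  31.1]), 0.58)]
```

View pics/s8.png

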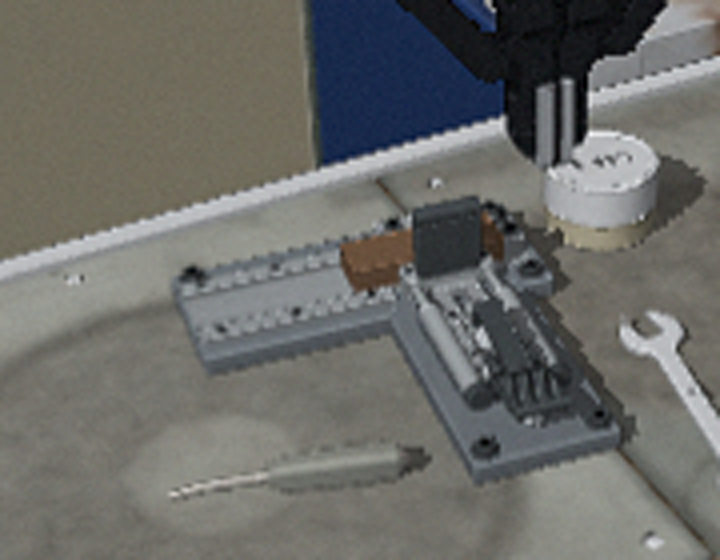

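The lug has moved forward to (447,235) and the jaw is shut on the stone. The stone's near end is still at (345,270), the latch tail rests slightly lowered at (540,395), and the riffler, tin and spanner have not moved. Handing in.

```bash
python3 -c "from plant import manip;print(manip.sign_off())"
```

```text
the job is handed in; nothing more can be done
None
```

The oil stone is clamped in the holder against its end stop, with the latch let go, the tin, riffler and spanner unmoved, and the job handed in at about 17 s of robot time; no verdict was returned.

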